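# Turn the brass bar end for end in the ratchet clamp

## Robot

A 7-joint arm with a two-finger parallel gripper is mounted at the origin on the work surface. World frame = base frame: x ahead of the robot, y to its left, z up, the work surface at z = 0. Lengths are in m, angles in rad, forces in N, time in s.
With the tool pointing down it reaches from about 0.35 to 0.9 m from the base axis. Payload 19.9 kg.
Tool frame: the origin (TCP) lies between the finger pads; the fingertips stand ahead of it and the grasp point (between the pads) lies 3 mm ahead of it (bot.finger_overhang is the z of the fingertips in the tool frame, in m); z points along the fingers, y is the line along which they close (so a half turn about z gives the same grasp; the last joint's range is limited). The gripper opens to 94 mm and grips with 3 to 60 N. Pads are 16 mm wide; open, the fingers measure 119 mm over their backs; the gripper's body (75 mm by 177 mm) begins 78 mm behind the grasp point.
Start: joints at [-1.345, 0.417, -0.01, 1.614, 0.005, 1.111, -0.053], TCP at [0.165, 0.603, 0.227] pointing down, gripper open.
Joint ranges: [-2.81, 2.81], [-0.39, 2.02], [-1.27, 1.25], [0.06, 2.57], [-1.19, 4.33], [0.19, 2], [-2.82, 2.82]. Speed limits (rad/s): [1.89, 1.89, 2.39, 2.39, 3.01, 3.01, 3.01].

## Interface

Orientations are given as a unit quaternion [x, y, z, w].
In Python, from rig import bot gives the robot as it stands.
- The arm moves only by the tool arm_command, never from a script. Its arguments are lists of equal length, an entry for each row: "xyz": the shift along the world's x, y, z in cm, a list of three; "delta_rot": the turn, a rotation vector about the world's x, y, z in degrees, a list of three; "jaw": the opening, from 0 (shut) to 1 (fully open). In form: {"xyz": [[tx, ty, tz], ...], "delta_rot": [[ax, ay, az], ...], "jaw": [jaw, ...]}. A call has 1 to 12 rows; each row shifts and turns the commanded pose from where the row before left it; what a row does not reach is not made up. A row lasts 1/8 s, in which the tool goes at most 62.5 mm and 10.7 degrees, less where a joint would pass 70% of its speed; a pose out of reach is approached as far as the arm can. A call with a gripper value outside its range is refused whole. The fingers move at their own pace and stop on an object; "grip_force" is the grip in N (left out, the last holds). Time passes only in rows, so rows that do not move let the fingers close. It gives the time, the measured TCP pose, the force, the opening and the grip force at its end, in the units of the state.
- bot.state(): the state, without advancing time (a new reading comes with each control period).
- bot.snapshot(name): name is "scene" or "top"; returns the picture (420x560x3 uint8, red, green, blue); there is no depth.
- bot.camera_model(name): a dict with "fx", "fy", "cx", "cy" (pixels), "k1" (the pictures are not rectified: a ray, as slopes to the right and down, at radius r is drawn at 1 + k1 r^2 times it, then the intrinsics apply), "xyz" and "orientation" of the camera in the world. Camera axes: x right, y up, looking along -z (the intrinsics and any distortion apply to the point x, -y, -z); pixel columns grow to the right and rows downward; lengths in m; the calibration is good to about 2 mm. A picture is of the moment at which its call begins. camera_model takes no time and is no camera call.
- bot.job_done(): hands the job in; it is judged then, once.
The state is a dict: "t": time; "q": joint angles; "qvel": joint speeds; "effort": joint torques, N m; "tcp_pos": TCP position; "tcp_rot": TCP orientation; "contact_force": force on the tool from outside, world axes, zero at the start; "ft_torque": the same for the moment, N m; "opening": opening from 0.0 (shut) to 1.0 (fully open); "grasp_force": force on a finger pad.
Only numpy, scipy, OpenCV 4.12 (cv2) and the standard library are available. Lean on these libraries where they do the work, as an engineer would, in place of code of your own. Each camera call takes 0.05 s, during which the arm holds its last target. There are 200 camera calls.

## Task

The drilled, polished end of the brass bar is finished and its dark raw end comes next. Press the clamp's free finger ring down, sideways out of the ratchet, so that the handles spring open; then turn the bar end for end and set it down again on the bench pin with the finished end between the open jaws, about as deep as before, and the raw end sticking straight out. Finally close the finger rings until the ratchet catches and holds the bar by itself, leave it so, and do not disturb the tools and the parts drawer lying around.

Things in the scene. Friction and masses are not known exactly. Their poses are not given: they have to be found in the camera images.
- station: Filing station on the bench: grey base plate 235 x 80 x 6 mm, dark pillar, beech bench pin, and a 155 mm steel scissor clamp lying flat on the pillar. Origin on the bench top under the clamp's pivot; z up, x along the clamp's middle line from rings (-x) to jaws (+x). Its half with the ring at -y and the jaw at +y is fixed; the other half moves. The clamp's mid plane is 52.5 mm above the bench.
- pin_seat (a point): Point on the flat bench pin top (45 mm above the bench; 74 mm wide, x = 30 to 108 mm from the pivot, then two prongs to 138 mm with a 20 mm gap between). It lies 84 mm from the pivot on the middle line, 24 mm beyond the jaw tips; axes as the station's. The bar's underside centre is here (within 4 mm along x) when first clamped, and belongs here after the turn.
- fixed_jaw (a point): Middle of the fixed jaw's cream pad face: 48 mm from the pivot, 4.5 mm to +y of the middle line, 52.5 mm above the bench; axes as the station's. Both pads are 24 mm long (x = 36 to 60 mm) and 10 mm tall; each jaw is 7 mm thick.
- moving_jaw (a point): Middle of the moving jaw's pad face. It is 9 mm from the fixed pad (at -y) with the bar clamped; with the handles open it stands about 6 mm farther to -y, so the gap is about 15 mm, its middle 3 mm to -y of the middle line. Closing it pushes the standing bar straight against the fixed pad.
- fixed_ring (a point): Centre of the fixed half's finger ring (steel, 24.5 mm outside, 16.5 mm inside, bar 4 mm thick), 80 mm behind the pivot, 14.2 mm to -y of the middle line, 52.5 mm above the bench; axes as the station's. It does not move.
- free_ring (a point): Centre of the moving half's finger ring, same size, on +y, the side of the pillar's brass thumbscrew. Locked, 28.4 to 30 mm from the fixed ring's centre (53 to 54 mm over both rings); open, 45 mm (70 mm). Pressed down it yields about 1 N per mm: 3 to 4 mm (5 N) frees the tooth, 6 mm is full travel; let go, it springs away to +y. The ratchet rack is 15 to 21 mm nearer the pivot, 58 mm high.
- handle (a joint): Angle of the moving half, rad: about 0.015 locked on the second tooth (as at the start), 0.07 on the first, 0.215 open, -0.03 hard squeezed. A light spring opens it when no tooth holds (1 to 2 N at the ring). Closing meets the bar at 0.10, then needs up to 15 N at the ring. Squeezed below 0.04 it stays on the first tooth when let go, below -0.01 on the second. 1 mm at the ring is 0.0125 rad.
- bar: Cast brass bar 84 x 9 x 14 mm (length, thickness, height) standing on its 9 mm edge, about 90 g. Origin at the centre of its underside, z up, x along its length to the raw end: dark over 24 mm with a dark sprue stub 7 mm across, 8 mm long. The rest is bright, with a 5.6 mm cross hole 8 mm from the finished end (-x). At the start its raw end is clamped, 14 to 22 mm deep between the jaws.
- raw_end (a point): Centre of the bar's raw end face (root of the sprue stub), 42 mm from the bar's middle, 7 mm above its underside; axes as the bar's.
- drawer_tray: Bystander: clear plastic parts drawer 140 x 66 x 40 mm with a lip, gold links in it. Origin under its centre.
- needle_file: Bystander: file, 185 mm long, wooden handle 18 mm thick to -x. Origin on its underside where blade and handle meet.
- bench_block: Bystander: steel bench block on rubber, 64 x 64 x 26 mm. Origin under its centre.
- loupe: Bystander: black eye loupe, 38 mm across, 30 mm tall. Origin under its centre.
Mind the look-alikes: they are no part of the job. Of the things like the bar, leave any that is pink; of the rest the smaller one is meant.

How it is judged:
By the outcome, as a careful person would: the job done as asked, in the order asked, and still so for the second after the job is handed in, with the robot touching nothing.
It also fails if it takes over 54 s, if anything falls off the work surface, if the arm or the gripper's body presses on something with over 40 N, if the wrist force passes 120 N, or if a joint passes its speed limit or range.

## Working session

There is one attempt and no reset: what is moved stays moved. The work goes in short steps, Python scripts to look and compute and a tool call to move; the robot and the scene stay as the last step left them, time stands still between calls to the robot, and variables do not carry over. Pictures are saved under pics/ and viewed, at most 10 in all, crops included, and the job is handed in when it is done.

Besides the shell and the picture viewer there is one more tool, called after "Call:" as name(argument=value, ...) on one line, values as JSON. arm_command: Moves the arm, as the interface text tells. Its arguments: {"type":"object","properties":{"xyz":{"type":"array","items":{"type":"array","items":{"type":"number"}}},"delta_rot":{"type":"array","items":{"type":"array","items":{"type":"number"}}},"jaw":{"type":"array","items":{"type":"number"}},"grip_force":{"type":"number"}},"required":["xyz","delta_rot","jaw"]}

```bash
mkdir -p pics; ls; python3 - <<'E'
from rig import bot
import cv2
for n in("scene","top"):
    im=bot.snapshot(n); cv2.imwrite(f"pics/{n}0.png",im[:,:,::-1]); print(n,bot.camera_model(n))
print(bot.state(),bot.finger_overhang)
E
```

```text
pics
scene {'fx': 465.5698044432429, 'fy': 465.5698044432429, 'cx': 284.59332629362575, 'cy': 213.47155281886876, 'k1': 0.025971368845835036, 'xyz': array([ 1.08229196, -0.17155548,  0.79930616]), 'orientation': array([0.2387634 , 0.18441904, 0.56694698, 0.76651991])}
top {'fx': 391.6693996718029, 'fy': 391.6693996718029, 'cx': 282.99388540415777, 'cy': 206.90462105311548, 'k1': -0.11061457110253596, 'xyz': array([ 0.44528993, -0.02236186,  0.94756729]), 'orientation': array([ 0.0545616 , -0.04390954, -0.69838266,  0.71228972])}
{'t': 0.1, 'q': array([-1.34447891,  0.41793692, -0.01030918,  1.61407703,  0.00468494,
        1.11067571, -0.05301813]), 'qvel': array([-1.63127115e-05, -1.56481741e-03, -1.44153606e-03, -1.99462255e-03,
        1.01301126e-03,  1.16305346e-03,  1.04928973e-03]), 'effort': array([ 6.83389117e-04, -8.52576327e+01,  6.39893152e-01, -4.26687598e+01,
       -4.88676305e-02,  1.65112282e-02,  1.22370406e-05]), 'tcp_pos': array([0.16531475, 0.60243627, 0.22688919]), 'tcp_rot': array([ 1.33514474e-01,  9.91046718e-01, -5.35177212e-04, -3.77314033e-05]), 'contact_force': array([ 0.16421097, -0.4381881 , -0.64474044]), 'ft_torque': array([-0.05065815,  0.0654155 ,  0.06079938]), 'grasp_force': 0.0, 'opening': 0.9996450247782898} 0.022
```

View pics/scene0.png

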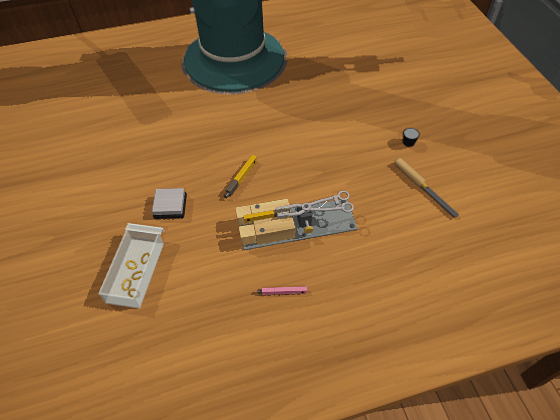

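View pics/top0.png

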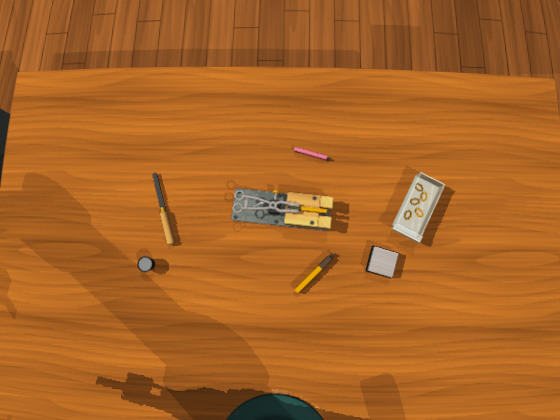

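The scene view shows the station at about (300,220), the yellow decoy at (240,175) and the pink one at (283,291). In the top view the station is at (283,208), with its rings on the left at (238,195)/(238,209) and the clamped bar at (313,210). The block is at (382,262), the drawer at (418,207), the file at (163,210) and the loupe at (146,264).

```bash
python3 - <<'E'
import cv2
a=cv2.imread("pics/top0.png")[170:240,220:350]; b=cv2.imread("pics/scene0.png")[180:255,225:365]
a=cv2.resize(a,(780,420),interpolation=cv2.INTER_CUBIC); b=cv2.resize(b,(784,420),interpolation=cv2.INTER_CUBIC)
cv2.imwrite("pics/ca.png",a);cv2.imwrite("pics/cb.png",b)
E
```

```text
(no output)
```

View pics/ca.png

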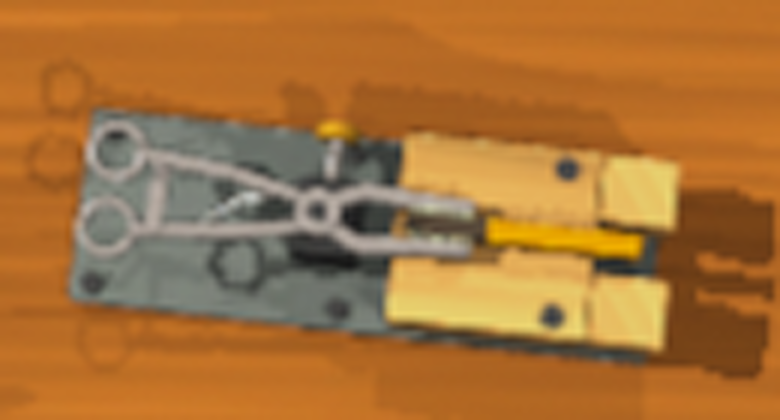

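View pics/cb.png

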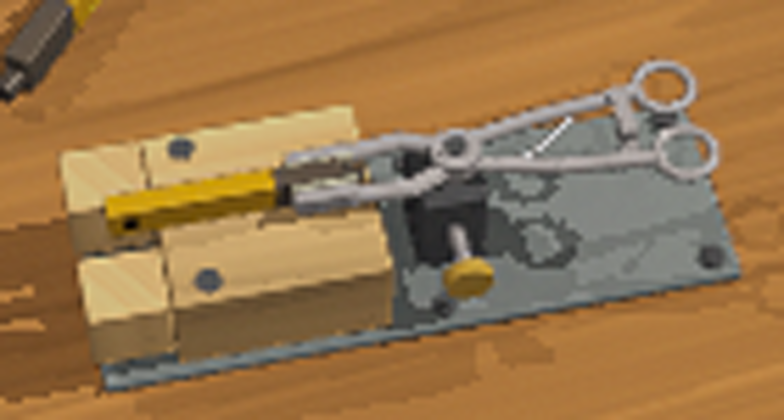

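The crops show the ring centres, pivot, pin corners and bar clearly: free ring at (117,151), fixed ring at (106,224) and pivot at (318,210) in the top crop. The scene crop has (687,152), (664,86) and (456,147). I'll fit the station pose from these.

```bash
cat > h.py <<'E'
import numpy as np
from rig import bot
from scipy.spatial.transform import Rotation as R
C={n:bot.camera_model(n) for n in("scene","top")}
def ray(n,px):
    c=C[n]; d=np.array([(px[0]-c['cx'])/c['fx'],(px[1]-c['cy'])/c['fy']]); s=d.copy()
    for _ in range(10): s=d/(1+c['k1']*(s@s))
    return np.array(c['xyz']),R.from_quat(c['orientation']).apply([s[0],-s[1],-1])
def plane(n,px,z):
    o,d=ray(n,px); return o+d*(z-o[2])/d[2]
def proj(n,P):
    c=C[n]; p=R.from_quat(c['orientation']).inv().apply(np.asarray(P)-c['xyz']); s=np.array([p[0]/-p[2],-p[1]/-p[2]])
    s=s*(1+c['k1']*(s@s)); return np.array([s[0]*c['fx']+c['cx'],s[1]*c['fy']+c['cy']])
def tri(p,q):
    (a,d),(b,e)=ray("top",p),ray("scene",q); d/=np.linalg.norm(d);e/=np.linalg.norm(e)
    t=np.linalg.lstsq(np.c_[d,-e],b-a,rcond=None)[0]; A=a+t[0]*d;B=b+t[1]*e
    return (A+B)/2,np.linalg.norm(A-B)
T=lambda u,v:((u+.5)/6-.5+220,(v+.5)/6-.5+170)
S=lambda u,v:((u+.5)/5.6-.5+225,(v+.5)/5.6-.5+180)
E
python3 - <<'E'
from h import *
from scipy.optimize import least_squares
np.set_printoptions(precision=4,suppress=True)
pts={'free':((-80,14.6,54.5),T(117,151),S(687,152)),'fix':((-80,-14.2,54.5),T(106,224),S(664,86)),
'piv':((0,0,55),T(318,210),S(456,147)),'pinL':((138,37,45),T(679,165),S(80,265)),
'pinR':((138,-37,45),T(666,350),S(62,153)),'pinRb':((30,-37,45),T(386,320),S(350,107)),'pinLb':((30,37,45),T(405,133),S(388,262))}
for k,(m,t,s) in pts.items(): print(k,plane('top',t,m[2]/1e3),plane('scene',s,m[2]/1e3),*tri(t,s))
def f(p):
    c,s=np.cos(p[2]),np.sin(p[2]);r=[]
    for m,t,sc in pts.values():
        w=np.array([p[0]+(c*m[0]-s*m[1])/1e3,p[1]+(s*m[0]+c*m[1])/1e3,m[2]/1e3])
        r+=[*(proj('top',w)-t),*(proj('scene',w)-sc)]
    return np.array(r)
o=least_squares(f,[.45,0,-1.6],loss='soft_l1');print(o.x,np.degrees(o.x[2]));print(f(o.x).reshape(-1,4))
# bar: top-face corners (z=59): finished end, raw/bright boundary
for n,p in (('top',T(643,245)),('top',T(487,229)),('scene',S(107,212)),('scene',S(274,183))): print(n,plane(n,p,.059))
E
```

```text
free [0.597  0.0949 0.0545] [0.5995 0.094  0.0545] [0.5975 0.0952 0.0514] 0.00018283575227965413
fix [0.5684 0.0981 0.0545] [0.5698 0.0967 0.0545] [0.5686 0.0979 0.0526] 0.0009308279960011314
piv [0.5753 0.0165 0.055 ] [0.5736 0.017  0.055 ] [0.575  0.0164 0.0571] 3.672714476747373e-05
pinL [ 0.5971 -0.1231  0.045 ] [ 0.5761 -0.1209  0.045 ] [ 0.5928 -0.1215  0.0695] 0.0022111448627422595
pinR [ 0.5248 -0.1184  0.045 ] [ 0.5274 -0.1158  0.045 ] [ 0.5253 -0.1171  0.0428] 0.0030577643354342187
pinRb [ 0.5344 -0.0103  0.045 ] [ 0.5384 -0.0114  0.045 ] [ 0.5349 -0.0103  0.0401] 0.0001409732413822108
pinLb [ 0.6078 -0.0162  0.045 ] [ 0.6066 -0.0185  0.045 ] [ 0.6073 -0.0174  0.0458] 0.0024506839976757505
[ 0.5747  0.0163 -1.6751] -95.97400189539701
[[ 0.2261 -0.2463 -0.1747 -0.7994]
 [ 0.3162 -0.214   0.1461 -0.3839]
 [ 0.0777  0.2509 -0.1396  0.523 ]
 [ 0.6976 -0.0144  0.6317  9.2753]
 [-0.5649  0.5256 -1.0595 -1.3173]
 [-0.2829 -0.1859  0.3235 -1.5494]
 [ 0.4833 -0.2703  0.8352  0.604 ]]
top [ 0.5636 -0.1079  0.059 ]
top [ 0.5686 -0.0483  0.059 ]
scene [ 0.5669 -0.1078  0.059 ]
scene [ 0.5722 -0.0493  0.059 ]
```

Call:
arm_command(xyz=[[3.6,-4.23,-0.9],[3.6,-4.23,-0.9],[3.6,-4.23,-0.9],[3.6,-4.23,-0.9],[3.6,-4.23,-0.9],[3.6,-4.23,-0.9],[3.6,-4.23,-0.9],[3.6,-4.23,-0.9],[3.6,-4.23,-0.9],[3.6,-4.23,-0.9],[3.6,-4.23,-0.9],[3.6,-4.23,-0.9]], delta_rot=[[0,0,-6.72],[0,0,-6.72],[0,0,-6.72],[0,0,-6.72],[0,0,-6.72],[0,0,-6.72],[0,0,-6.72],[0,0,-6.72],[0,0,-6.72],[0,0,-6.72],[0,0,-6.72],[0,0,-6.72]], jaw=[0,0,0,0,0,0,0,0,0,0,0,0], grip_force=20)

```text
t: 1.6
tcp_pos: [0.5982, 0.0937, 0.1189]
tcp_rot: [0.744, 0.668, -0.0, -0.0]
contact_force: [-0.6, 0.4, 0.3]
opening: 0.001
grasp_force: 0.0
```

```bash
cat >> h.py <<'E'
np.set_printoptions(precision=4,suppress=True)
P0=np.array([.5747,.0163]);TH=-1.6751
def rep():
    s=bot.state();c,n=np.cos(TH),np.sin(TH);ax,ay=np.array([c,n]),np.array([-n,c]);d=s['tcp_pos'][:2]-P0
    y=R.from_quat(s['tcp_rot']).as_matrix()
    print('t',s['t'],'station xy',1e3*d@ax,1e3*d@ay,'tipz',1e3*(s['tcp_pos'][2]-.022),'yaw_y',np.degrees(np.arctan2(y[1,1],y[0,1])),'tilt',y[:2,2],'\nq',s['q'],'F',s['contact_force'],'op',s['opening']*94,s['grasp_force'],'pos',s['tcp_pos'])
E
python3 -c "from h import *;rep()"
```

```text
t 1.6 station xy -79.47403218116878 15.35131401599474 tipz 96.94695755487875 yaw_y -6.183138000050518 tilt [-0.0003  0.    ] 
q [-0.5504  0.5421  0.4588  1.768  -0.296   0.9005 -0.0708] F [-0.6209  0.3543  0.3422] op 0.12217119570359755 0.0 pos [0.5982 0.0937 0.1189]
```

Call:
arm_command(xyz=[[0.15,0.05,-2.0],[0,0,-1.9],[0,0,-0.2],[0,0,-0.2],[0,0,-0.1],[0,0,0]], delta_rot=[[0,0,0],[0,0,0],[0,0,0],[0,0,0],[0,0,0],[0,0,0]], jaw=[0,0,0,0,0,0])

```text
t: 2.35
tcp_pos: [0.599, 0.0959, 0.0759]
tcp_rot: [0.743, 0.669, 0.0, 0.0]
contact_force: [0.7, 0.9, 0.4]
opening: 0.001
grasp_force: 0.2
```

```bash
python3 -c "from h import *;rep()"
```

```text
t 2.35 station xy -81.7467680755352 15.884319906822377 tipz 53.90207009583519 yaw_y -5.959044275062172 tilt [0.0006 0.0004] 
q [-0.5317  0.6013  0.4313  1.7875 -0.3286  0.8236 -0.0456] F [0.6842 0.8609 0.4136] op 0.11563636061261179 0.19416678901389872 pos [0.599  0.0959 0.0759]
```

Call:
arm_command(xyz=[[0,0,-0.15],[0,0,-0.15],[0,0,-0.15],[0,0,0]], delta_rot=[[0,0,0],[0,0,0],[0,0,0],[0,0,0]], jaw=[0,0,0,0])

```text
t: 2.85
tcp_pos: [0.5992, 0.0955, 0.071]
tcp_rot: [0.743, 0.669, 0.0, 0.0]
contact_force: [3.2, -1.0, 3.3]
opening: 0.007
grasp_force: 2.2
```

```bash
python3 -c "
from h import *;rep()
import cv2
cv2.imwrite('pics/s1.png',cv2.resize(bot.snapshot('scene')[160:260,225:385,::-1],(800,500),interpolation=cv2.INTER_CUBIC))"
```

```text
t 2.85 station xy -81.36330641268619 16.07849153196057 tipz 49.01291619272202 yaw_y -5.990714532366819 tilt [ 0.0005 -0.    ] 
q [-0.5289  0.6084  0.4284  1.7891 -0.332   0.8153 -0.0429] F [ 3.2405 -1.0041  3.3034] op 0.6792975844015317 2.246238284278661 pos [0.5992 0.0955 0.071 ]
```

View pics/s1.png

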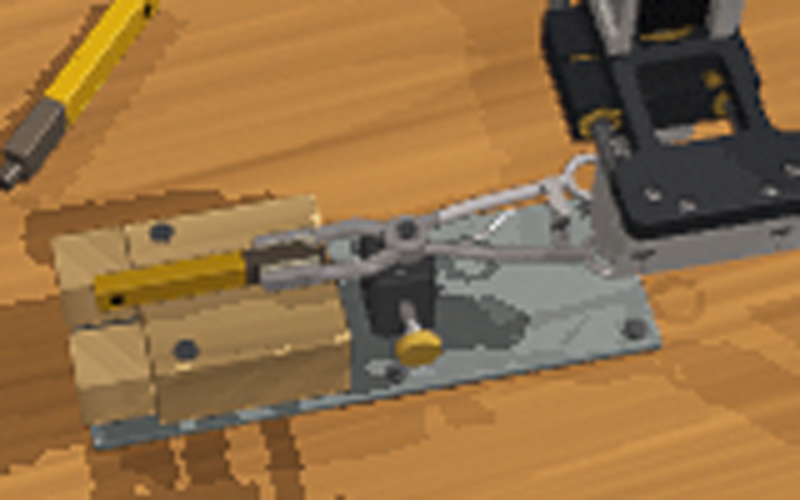

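The tool is pressing on the free ring with about 3 N, and the ring is already pushing it towards +y. The picture shows the fingers over the free ring at (620,250), with the clamp still closed. I'll press a little further and slide to +y.

Call:
arm_command(xyz=[[0,0,-0.12],[0.25,-0.03,0],[0.25,-0.03,0],[0.25,-0.02,0],[0.25,-0.02,0],[0,0,0]], delta_rot=[[0,0,0],[0,0,0],[0,0,0],[0,0,0],[0,0,0],[0,0,0]], jaw=[0,0,0,0,0,0])

```text
t: 3.65
tcp_pos: [0.6085, 0.0936, 0.0695]
tcp_rot: [0.743, 0.669, -0.001, -0.0]
contact_force: [-1.6, -3.5, 5.5]
opening: 0.004
grasp_force: 2.8
```

```bash
python3 -c "from h import *;rep()"
```

```text
t 3.65 station xy -80.41364110084506 25.5347647181775 tipz 47.477576825246736 yaw_y -6.02764853267244 tilt [-0.0012 -0.001 ] 
q [-0.5185  0.6247  0.4269  1.7647 -0.3345  0.8261 -0.0385] F [-1.6396 -3.5291  5.5135] op 0.38605358607309553 2.8455592943100783 pos [0.6085 0.0936 0.0695]
```

Call:
arm_command(xyz=[[0.05,0,1.0],[-0.0,-0.5,4.0],[-0.3,-4.0,4.0]], delta_rot=[[0,0,0],[0,0,0],[0,0,0]], jaw=[0,0.1,0.35])

```text
t: 4.03
tcp_pos: [0.6059, 0.0519, 0.1606]
tcp_rot: [0.742, 0.671, -0.0, -0.001]
contact_force: [-0.1, -1.0, 1.0]
opening: 0.169
grasp_force: 0.0
```

```bash
python3 -c "
from h import *;rep()
import cv2
cv2.imwrite('pics/s2.png',cv2.resize(bot.snapshot('scene')[160:260,225:385,::-1],(800,500),interpolation=cv2.INTER_CUBIC))
cv2.imwrite('pics/t2.png',bot.snapshot('top')[:,:,::-1])"
```

```text
t 4.025 station xy -38.64255009679225 27.275588738654225 tipz 138.59797598883085 yaw_y -5.726439413099471 tilt [-0.0016  0.0008] 
q [-0.4981  0.4959  0.4832  1.732  -0.2702  0.9816 -0.0126] F [-0.0791 -1.0383  0.9603] op 15.919131576606851 0.0 pos [0.6059 0.0519 0.1606]
```

View pics/s2.png

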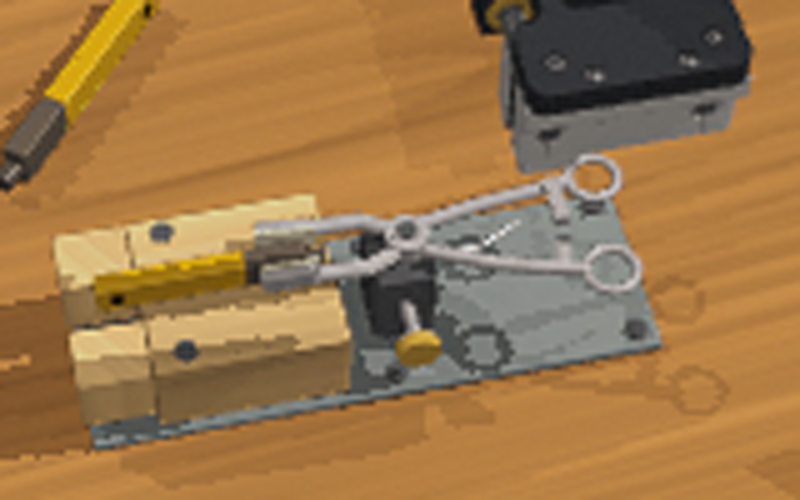

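The clamp is open: the rings are at (595,177) and (612,267), the moving jaw has swung away, and the bar is still standing in place. Next I'll go over the bar.

Call:
arm_command(xyz=[[-1.0,-2.95,-1.0],[-1.0,-2.95,-1.0],[-1.03,-2.95,-2.0],[-1.03,-2.95,-2.3],[0,0,0]], delta_rot=[[0,0,0],[0,0,0],[0,0,-0.2],[0,0,0],[0,0,0]], jaw=[0.3,0.3,0.3,0.3,0.3], grip_force=15)

```text
t: 4.75
tcp_pos: [0.5639, -0.0701, 0.0953]
tcp_rot: [0.745, 0.667, -0.001, -0.001]
contact_force: [0.5, -0.3, 1.2]
opening: 0.3
grasp_force: 0.0
```

```bash
python3 -c "
from h import *;rep()
import cv2
a=cv2.imread('pics/t2.png');h=cv2.cvtColor(a,cv2.COLOR_BGR2HSV)
m=cv2.inRange(h,(18,200,120),(30,255,255));m[:195]=0;m[225:]=0;m[:,:290]=0;m[:,345:]=0
ys,xs=np.nonzero(m);print(len(xs),xs.min(),xs.max());(c,s,an)=cv2.minAreaRect(np.c_[xs,ys].astype(np.float32));print(c,s,an)
bx=cv2.boxPoints((c,s,an))
c_,n_=np.cos(TH),np.sin(TH);A=np.array([[c_,n_],[-n_,c_]])
for p in [c,*bx]: print(1e3*A@(plane('top',p,.059)[:2]-P0))
"
```

```text
t 4.75 station xy 87.07037286800977 -1.7678061932526377 tipz 73.31741734094652 yaw_y -6.36180207403928 tilt [-0.0035 -0.0003] 
q [-0.3015  0.5223  0.4769  1.8751 -0.3166  0.8227  0.2285] F [ 0.5211 -0.2689  1.2043] op 28.20669023772543 0.0 pos [ 0.5639 -0.0701  0.0953]
116 301 326
(313.5098876953125, 209.4010009765625) (25.373449325561523, 4.477667808532715) 5.710593223571777
[94.3512  0.4796]
[65.4397 -5.341 ]
[65.2332  5.0069]
[123.306    6.3063]
[123.4205  -4.0368]
```

Call:
arm_command(xyz=[[0.22,0.37,-1.2],[0,0,-1.0],[0,0,-0.35],[0,0,0]], delta_rot=[[0,0,0.3],[0,0,0],[0,0,0],[0,0,0]], jaw=[0.3,0.3,0.3,0.3])

```text
t: 5.25
tcp_pos: [0.568, -0.0644, 0.071]
tcp_rot: [0.742, 0.67, -0.0, -0.0]
contact_force: [-0.8, -0.1, 0.4]
opening: 0.299
grasp_force: 0.0
```

```bash
python3 -c "from h import *;rep()"
```

```text
t 5.25 station xy 81.00366880648225 1.702286854602188 tipz 49.025104172316475 yaw_y -5.862222393315974 tilt [-0.0004 -0.0001] 
q [-0.293   0.5613  0.4551  1.8797 -0.3398  0.7776  0.2443] F [-0.8118 -0.0644  0.361 ] op 28.074885304243324 0.0 pos [ 0.568  -0.0644  0.071 ]
```

Call:
arm_command(xyz=[[-0.21,-0.2,-0.12],[0,0,0],[0,0,0],[0,0,0],[0,0,0]], delta_rot=[[0,0,-0.1],[0,0,0],[0,0,0],[0,0,0],[0,0,0]], jaw=[0.3,0.25,0.15,0.05,0.05])

```text
t: 5.88
tcp_pos: [0.566, -0.0667, 0.0701]
tcp_rot: [0.743, 0.669, 0.0, 0.0]
contact_force: [-0.6, 0.0, 1.6]
opening: 0.095
grasp_force: 15.0
```

```bash
python3 -c "from h import *;rep()"
```

```text
t 5.875 station xy 83.4442881048243 -0.04229448217938632 tipz 48.147015720632645 yaw_y -5.9848463040842415 tilt [ 0.0001 -0.    ] 
q [-0.2895  0.56    0.4552  1.8849 -0.3409  0.7733  0.2477] F [-0.6347  0.0381  1.6306] op 8.973690705361161 14.998918175697327 pos [ 0.566  -0.0667  0.0701]
```

Call:
arm_command(xyz=[[-0.1,0,0.0],[0,0,2.0],[0,0,3.0],[0,0,1.0],[0,0,0],[0,0,0],[0,0,0],[0,0,0]], delta_rot=[[0,0,0],[0,0,0],[0,0,0],[0,0,10],[0,0,10],[0,0,10],[0,0,10],[0,0,10]], jaw=[0.05,0.05,0.05,0.05,0.05,0.05,0.05,0.05], grip_force=30)

```text
t: 6.88
tcp_pos: [0.565, -0.067, 0.1314]
tcp_rot: [0.388, 0.922, -0.0, 0.0]
contact_force: [-0.4, 0.5, -1.0]
opening: 0.091
grasp_force: 30.0
```

```bash
python3 -c "from h import *;rep()"
```

```text
t 6.875 station xy 83.82020489014181 -1.0235121238117517 tipz 109.3535198599625 yaw_y 44.32783307672453 tilt [ 0.0007 -0.0005] 
q [-0.1706  0.4414  0.296   1.8504 -0.1628  0.8725  0.9772] F [-0.3812  0.5174 -0.9888] op 8.520383157943378 29.998375475406647 pos [ 0.565  -0.067   0.1314]
```

Call:
arm_command(xyz=[[0,0,0],[0,0,0],[0,0,0],[0,0,0],[0,0,0],[0,0,0],[0,0,0],[0,0,0],[0,0,0],[0,0,0],[0,0,0],[0,0,0]], delta_rot=[[0,0,-10.4],[0,0,-10.4],[0,0,-10.4],[0,0,-10.4],[0,0,-10.4],[0,0,-10.4],[0,0,-10.4],[0,0,-10.4],[0,0,-10.4],[0,0,-10.4],[0,0,-10.4],[0,0,-10.4]], jaw=[0.05,0.05,0.05,0.05,0.05,0.05,0.05,0.05,0.05,0.05,0.05,0.05])

```text
t: 8.38
tcp_pos: [0.565, -0.0665, 0.1312]
tcp_rot: [0.997, 0.077, 0.0, -0.0]
contact_force: [-0.4, -0.9, -1.1]
opening: 0.092
grasp_force: 30.0
```

```bash
python3 -c "from h import *;rep()"
```

```text
t 8.375 station xy 83.36046001072397 -1.0666834305552642 tipz 109.24470147203746 yaw_y -81.11903202372551 tilt [0.0005 0.0008] 
q [-0.5488  0.5561  0.8101  1.8623 -0.4959  0.9363 -0.9259] F [-0.4213 -0.8699 -1.1101] op 8.650617265346318 29.99537944793701 pos [ 0.565  -0.0665  0.1312]
```

Call:
arm_command(xyz=[[0,0,0],[0,0,0],[0,0,0],[0,0,0],[0,0,0],[0,0,0],[0,0,0],[0,0,0],[0,0,0],[0,0,0],[0,0,0]], delta_rot=[[0,0,-10.4],[0,0,-10.4],[0,0,-10.4],[0,0,-10.4],[0,0,-10.4],[0,0,-10.4],[0,0,-10.4],[0,0,-10.4],[0,0,-10.4],[0,0,-10.4],[0,0,0]], jaw=[0.05,0.05,0.05,0.05,0.05,0.05,0.05,0.05,0.05,0.05,0.05])

```text
t: 9.75
tcp_pos: [0.565, -0.0663, 0.1307]
tcp_rot: [-0.677, 0.736, 0.0, 0.0]
contact_force: [-0.5, 0.1, -1.3]
opening: 0.092
grasp_force: 30.0
```

```bash
python3 -c "
from h import *;rep()
import cv2
cv2.imwrite('pics/s3.png',cv2.resize(bot.snapshot('scene')[140:260,205:385,::-1],(780,520),interpolation=cv2.INTER_CUBIC))"
```

```text
t 9.75 station xy 83.14828049486908 -1.0977201232228437 tipz 108.71497806231959 yaw_y 175.29557174241287 tilt [0.0001 0.0005] 
q [-0.7631  0.7817  1.1967  1.8678 -0.8276  1.0999 -2.4627] F [-0.4544  0.0823 -1.2978] op 8.631657458464481 29.999060332775116 pos [ 0.565  -0.0663  0.1307]
```

View pics/s3.png

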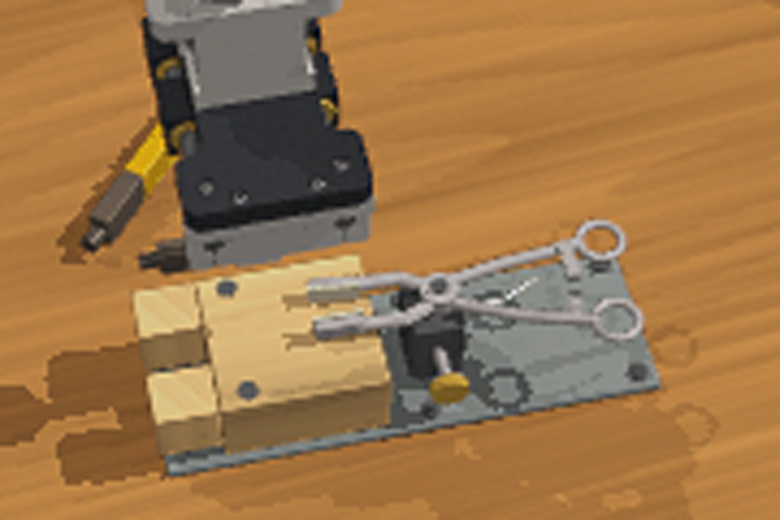

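The bar is turned with its dark raw end outward, at (160,258), and the open clamp is empty. Lowering in steps.

Call:
arm_command(xyz=[[-0.18,0.02,-2.0],[0,0,-1.5],[0,0,0],[0,0,0]], delta_rot=[[0,0,-1.3],[0,0,0],[0,0,0],[0,0,0]], jaw=[0.05,0.05,0.05,0.05])

```text
t: 10.3
tcp_pos: [0.5631, -0.0667, 0.0951]
tcp_rot: [-0.669, 0.744, -0.0, -0.0]
contact_force: [0.6, 0.2, -0.1]
opening: 0.087
grasp_force: 30.0
```

```bash
python3 -c "from h import *;rep()"
```

```text
t 10.3 station xy 83.77565342455534 -2.865855665132347 tipz 73.14804244137495 yaw_y 173.93304523391487 tilt [ 0.0001 -0.0002] 
q [-0.7367  0.8215  1.1498  1.893  -0.8809  1.0476 -2.4505] F [ 0.623   0.1846 -0.1169] op 8.222850740440569 29.99804824590683 pos [ 0.5631 -0.0667  0.0951]
```

Call:
arm_command(xyz=[[0,0.05,-1.2],[0,0,-0.8],[0,0,-0.3],[0,0,-0.1],[0,0,-0.05],[0,0,0]], delta_rot=[[0,0,0],[0,0,0],[0,0,0],[0,0,0],[0,0,0],[0,0,0]], jaw=[0.05,0.05,0.05,0.05,0.05,0.05])

```text
t: 11.05
tcp_pos: [0.5631, -0.066, 0.0707]
tcp_rot: [-0.669, 0.744, -0.0, 0.0]
contact_force: [-0.1, -0.3, -1.1]
opening: 0.093
grasp_force: 30.0
```

```bash
python3 -c "from h import *;rep()"
```

```text
t 11.05 station xy 83.04064792354006 -2.921903543448334 tipz 48.66860056092302 yaw_y 173.91670611618207 tilt [0.0003 0.0001] 
q [-0.7165  0.8486  1.1122  1.9044 -0.9171  1.0117 -2.4296] F [-0.1485 -0.316  -1.0877] op 8.73247758172256 29.998050928115845 pos [ 0.5631 -0.066   0.0707]
```

Call:
arm_command(xyz=[[0,0,-0.06],[0,0,0],[0,0,0]], delta_rot=[[0,0,0.1],[0,0,0],[0,0,0]], jaw=[0.05,0.05,0.05], grip_force=10)

```text
t: 11.42
tcp_pos: [0.5632, -0.066, 0.0701]
tcp_rot: [-0.669, 0.743, -0.0, 0.0]
contact_force: [-0.3, 1.2, 4.9]
opening: 0.094
grasp_force: 10.0
```

```bash
python3 -c "from h import *;rep()"
```

```text
t 11.425 station xy 83.03552729016452 -2.8873926527489795 tipz 48.137922661046154 yaw_y 174.01863553822378 tilt [0.0004 0.0002] 
q [-0.7158  0.849   1.111   1.9045 -0.9177  1.0107 -2.4275] F [-0.2746  1.1679  4.9459] op 8.806005162201718 10.000195652246475 pos [ 0.5632 -0.066   0.0701]
```

Call:
arm_command(xyz=[[0,0,0],[0,0,0],[0,0,2.0],[0,0,4.0],[0.3,4.0,2.0],[0.5,5.0,0]], delta_rot=[[0,0,0],[0,0,0],[0,0,0],[0,0,0],[0,0,0],[0,0,0]], jaw=[0.2,0.3,0.3,0.3,0.6,0.95])

```text
t: 12.18
tcp_pos: [0.5719, 0.0241, 0.1529]
tcp_rot: [-0.668, 0.744, -0.001, 0.002]
contact_force: [0.3, 0.9, -0.1]
opening: 0.473
grasp_force: 0.0
```

```bash
python3 -c "
from h import *;rep()
import cv2
a=cv2.resize(bot.snapshot('scene')[170:270,225:365,::-1],(700,500),interpolation=cv2.INTER_CUBIC)
cv2.imwrite('pics/s4.png',a)"
```

```text
t 12.175 station xy -7.428537465146058 -3.596926864065262 tipz 130.93222054994416 yaw_y 173.87876533584847 tilt [0.0034 0.0008] 
q [-0.9287  0.7476  1.2081  1.8456 -0.7845  1.1226 -2.6783] F [ 0.2843  0.9214 -0.1468] op 44.49508589796605 0.0 pos [0.5719 0.0241 0.1529]
```

View pics/s4.png

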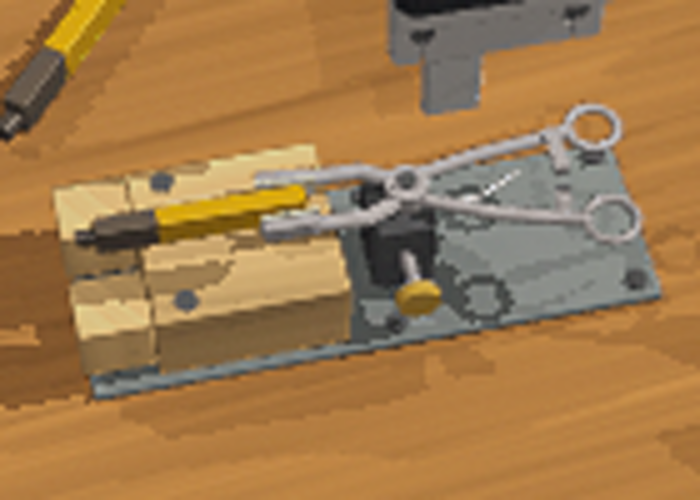

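The bar stands between the open jaws with its finished end inside and the raw end, at (100,238), pointing out. I'll unwind the wrist while moving to the rings.

Call:
arm_command(xyz=[[0.1,0.6,0],[0.1,0.6,0],[0.1,0.6,0],[0.1,0.6,0],[0.1,0.6,0],[0.1,0.6,0],[0.1,0.6,0],[0.1,0.6,0],[0.1,0.6,0],[0.1,0.6,0],[0.1,0.6,0],[0,0.5,0]], delta_rot=[[0,0,10.5],[0,0,10.5],[0,0,10.5],[0,0,10.5],[0,0,10.5],[0,0,10.5],[0,0,10.5],[0,0,10.5],[0,0,10.5],[0,0,10.5],[0,0,10.5],[0,0,10.5]], jaw=[0.95,1,1,1,1,1,1,1,1,1,1,1])

```text
t: 13.72
tcp_pos: [0.5823, 0.0945, 0.151]
tcp_rot: [0.965, 0.262, 0.0, 0.0]
contact_force: [-0.9, -0.4, -0.1]
opening: 1.003
grasp_force: 0.0
```

Call:
arm_command(xyz=[[0,0,0],[0,0,0],[0,0,0],[0,0,0],[0,0,-1.5],[0,0,-1.5],[0,0,0]], delta_rot=[[0,0,10.5],[0,0,10.5],[0,0,10.5],[0,0,10.5],[0,0,10.5],[0,0,0],[0,0,0]], jaw=[1,1,1,1,1,1,1])

```text
t: 14.6
tcp_pos: [0.5816, 0.0945, 0.1192]
tcp_rot: [0.753, 0.658, -0.001, -0.0]
contact_force: [-0.2, -0.2, 0.6]
opening: 1.0
grasp_force: 0.0
```

```bash
python3 -c "from h import *;rep()"
```

```text
t 14.6 station xy -78.44684986084252 -1.277609162885471 tipz 97.24485483078715 yaw_y -7.7555098285484005 tilt [-0.0015 -0.001 ] 
q [-0.5574  0.5138  0.4495  1.8088 -0.2789  0.8836 -0.115 ] F [-0.151  -0.1587  0.6276] op 93.99941753604999 0.0 pos [0.5816 0.0945 0.1192]
```

Call:
arm_command(xyz=[[0.12,0.14,-1.5],[0,0,-1.5],[0,0,-0.3],[0,0,0]], delta_rot=[[0,0,1.75],[0,0,0],[0,0,0],[0,0,0]], jaw=[1,1,1,1])

```text
t: 15.1
tcp_pos: [0.5832, 0.0963, 0.0867]
tcp_rot: [0.742, 0.671, -0.0, -0.0]
contact_force: [-0.4, -0.0, 0.6]
opening: 1.001
grasp_force: 0.0
```

```bash
python3 -c "from h import *;rep()"
```

```text
t 15.1 station xy -80.41047597375925 0.1232613097455758 tipz 64.67319741399804 yaw_y -5.762250464808653 tilt [-0.0006 -0.0003] 
q [-0.5365  0.5597  0.4211  1.8219 -0.3     0.8237 -0.0669] F [-0.367  -0.0132  0.6361] op 94.07301142633673 0.0 pos [0.5832 0.0963 0.0867]
```

Call:
arm_command(xyz=[[0,0,-1.2],[0,0,-1.0],[0,0,-0.2],[0,0,0],[0,0,0],[0,0,0]], delta_rot=[[0,0,-0.2],[0,0,0],[0,0,0],[0,0,0],[0,0,0],[0,0,0]], jaw=[1,1,1,0.9,0.75,0.66], grip_force=25)

```text
t: 15.85
tcp_pos: [0.584, 0.0969, 0.0634]
tcp_rot: [0.743, 0.67, 0.001, 0.0]
contact_force: [3.3, 3.1, 0.4]
opening: 0.724
grasp_force: 1.7
```

```bash
python3 -c "from h import *;rep()"
```

```text
t 15.85 station xy -81.0836672448682 0.839410614425667 tipz 41.429350573984784 yaw_y -5.911253907295202 tilt [0.0015 0.0006] 
q [-0.5247  0.5935  0.4058  1.831  -0.3197  0.78   -0.0549] F [3.2878 3.1481 0.3929] op 68.09719781938978 1.722769271582365 pos [0.584  0.0969 0.0634]
```

Call:
arm_command(xyz=[[-0.1,-0.05,0],[-0.05,0,0],[0,0,0],[0,0,0]], delta_rot=[[0,0,0],[0,0,0],[0,0,0],[0,0,0]], jaw=[0.64,0.61,0.58,0.58])

```text
t: 16.35
tcp_pos: [0.5829, 0.0964, 0.0636]
tcp_rot: [0.743, 0.67, 0.001, 0.001]
contact_force: [6.2, 3.4, 0.8]
opening: 0.582
grasp_force: 6.6
```

```bash
python3 -c "from h import *;rep()"
```

```text
t 16.35 station xy -80.55687850403577 -0.18720087508622205 tipz 41.577268122958984 yaw_y -5.9046483832586585 tilt [0.0025 0.0006] 
q [-0.5251  0.5912  0.406   1.8346 -0.3195  0.7776 -0.0544] F [6.2013 3.3983 0.8022] op 54.70235355692562 6.647908352315426 pos [0.5829 0.0964 0.0636]
```

Call:
arm_command(xyz=[[-0.08,0,0],[0,0,0],[0,0,0],[0,0,0]], delta_rot=[[0,0,0],[0,0,0],[0,0,0],[0,0,0]], jaw=[0.56,0.545,0.535,0.53])

```text
t: 16.85
tcp_pos: [0.581, 0.0966, 0.0633]
tcp_rot: [0.743, 0.67, 0.0, -0.0]
contact_force: [-1.0, 5.3, 7.1]
opening: 0.532
grasp_force: 11.5
```

```bash
python3 -c "from h import *;rep()"
```

```text
t 16.85 station xy -80.50032867311445 -2.134635553352346 tipz 41.310756509689746 yaw_y -5.896311114555832 tilt [-0.0001  0.0008] 
q [-0.5258  0.59    0.4058  1.8376 -0.3194  0.7783 -0.0546] F [-0.9892  5.2535  7.1159] op 50.00470314362037 11.534480452537537 pos [0.581  0.0966 0.0633]
```

Call:
arm_command(xyz=[[0,0,0.1],[0,0,0.1],[0,0,0]], delta_rot=[[0,0,0],[0,0,0],[0,0,0]], jaw=[0.53,0.53,0.53])

```text
t: 17.23
tcp_pos: [0.5808, 0.0967, 0.0646]
tcp_rot: [0.743, 0.67, 0.0, -0.0]
contact_force: [4.2, 6.4, -7.3]
opening: 0.531
grasp_force: 10.4
```

```bash
python3 -c "from h import *;rep()"
```

```text
t 17.225 station xy -80.55751194203215 -2.2938566028041922 tipz 42.575283473885996 yaw_y -5.889951264710113 tilt [-0.0003  0.0005] 
q [-0.527   0.5881  0.4068  1.8373 -0.3179  0.7808 -0.0558] F [ 4.1966  6.3971 -7.2942] op 49.89075603881431 10.448278114199638 pos [0.5808 0.0967 0.0646]
```

Call:
arm_command(xyz=[[0,0,-0.1],[0,0,0],[0,0,0],[0,0,0],[0,0,0],[0,0,0]], delta_rot=[[0,0,0],[0,0,0],[0,0,0],[0,0,0],[0,0,0],[0,0,0]], jaw=[0.53,0.54,0.56,0.58,0.6,0.62])

```text
t: 17.98
tcp_pos: [0.5806, 0.0956, 0.0637]
tcp_rot: [0.743, 0.669, -0.0, -0.0]
contact_force: [0.5, 0.1, 0.7]
opening: 0.617
grasp_force: 0.0
```

```bash
python3 -c "from h import *;rep()"
```

```text
t 17.975 station xy -79.47645885783001 -2.4250857413862827 tipz 41.72731947056998 yaw_y -5.949221589275937 tilt [-0.001  -0.0003] 
q [-0.5259  0.5892  0.4072  1.838  -0.3181  0.7798 -0.0553] F [0.4597 0.1329 0.7203] op 57.95751419204517 0.0 pos [0.5806 0.0956 0.0637]
```

Call:
arm_command(xyz=[[0.1,0,0],[0,0,0],[0,0,2.0],[0,0,5.0],[-1,3.0,5.0],[-3,4,2.0],[-3,4,0],[0,0,0]], delta_rot=[[0,0,0],[0,0,0],[0,0,0],[0,0,0],[0,0,0],[0,0,0],[0,0,0],[0,0,0]], jaw=[0.7,0.8,0.8,0.8,0.8,0.8,0.8,0.8])

```text
t: 18.98
tcp_pos: [0.5101, 0.2093, 0.2054]
tcp_rot: [0.741, 0.671, 0.001, -0.001]
contact_force: [0.7, -0.4, 0.1]
opening: 0.802
grasp_force: 0.0
```

```bash
python3 -c "
from h import *;rep()
import cv2
a=cv2.resize(bot.snapshot('scene')[170:270,225:365,::-1],(560,400),interpolation=cv2.INTER_CUBIC)
b=cv2.resize(bot.snapshot('top')[170:240,220:350,::-1],(560,302),interpolation=cv2.INTER_CUBIC)
cv2.imwrite('pics/f.png',cv2.resize(np.vstack([a,b]),(478,600)))"
```

```text
t 18.975 station xy -185.1765029667072 -84.3392003973749 tipz 183.44455434131842 yaw_y -5.6381843132880265 tilt [0.0003 0.002 ] 
q [-0.8174  0.3315  0.4574  1.8358 -0.1724  1.012  -0.3884] F [ 0.7166 -0.4465  0.1023] op 75.34937425352719 0.0 pos [0.5101 0.2093 0.2054]
```

View pics/f.png

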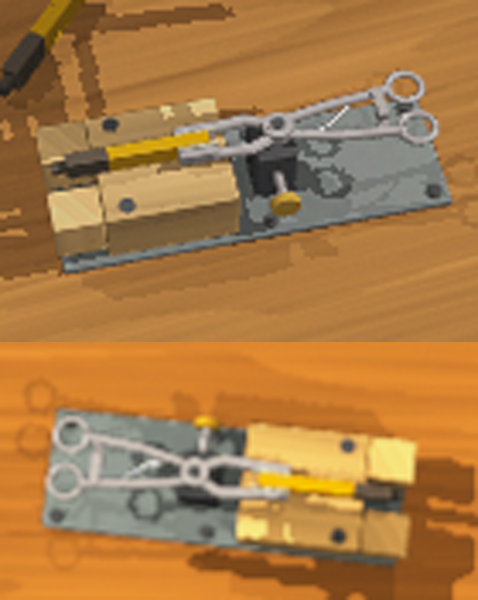

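The rings are closed, at (405,87) and (420,127). The bar is gripped straight, with its finished end between the jaws and its raw end pointing out.

```bash
python3 -c "
from rig import bot
print(bot.job_done())"
```

```text
the job is handed in; nothing more can be done
None
```

I opened the clamp, turned the bar end for end and clamped it again by its finished end with the raw end straight out; the ratchet was holding it when I handed the job in at about 19 s, and the robot did not touch the tools or the drawer.

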